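# Press the ring-loop seal die home in its travelling block

### The arm

A 7-joint arm with a two-finger parallel gripper is mounted at the origin on the work surface. World frame = base frame: x ahead of the robot, y to its left, z up, the work surface at z = 0. Lengths are in m, angles in rad, forces in N, time in s.
With the tool pointing down it reaches from about 0.35 to 0.9 m from the base axis. Payload 19.9 kg.
Tool frame: the origin (TCP) lies at the very end of the fingers, on their centre line; the grasp point (between the pads) lies env.tcp_to_grasp behind it (env.tcp_to_grasp is the distance from the TCP to the grasp point, in m); z points along the fingers, y is the line along which they close (so a half turn about z gives the same grasp; the last joint's range is limited). The gripper opens to 94 mm and grips with 3 to 60 N. Pads are 16 mm wide; open, the fingers measure 119 mm over their backs; the gripper's body (75 mm by 177 mm) begins 78 mm behind the grasp point.
Start: joints at [-1.383, 0.417, -0.01, 1.614, 0.005, 1.111, -0.053], TCP at [0.142, 0.609, 0.205] pointing down, gripper open.
Joint ranges: [-2.81, 2.81], [-0.39, 2.02], [-1.27, 1.25], [0.06, 2.57], [-1.19, 4.33], [0.19, 2], [-2.82, 2.82]. Speed limits (rad/s): [1.89, 1.89, 2.39, 2.39, 3.01, 3.01, 3.01].

### API

Orientations are given as a unit quaternion [w, x, y, z].
In Python, from plant import env, eyes gives the robot as it stands. The module is installed in compiled form; this text tells all that it offers.
- The arm moves only by the shell command python3 -m handwheel 'ROWS'. ROWS is a JSON object of lists of equal length, an entry for each row: "dp": the shift along the tool's x, y, z in m, a list of three; "roll": the turn about the tool's z in rad; "hand": the closure, from -1 (fully open) to 1 (shut). A call has 1 to 12 rows; each row shifts and turns the commanded pose from where the row before left it, along the tool's axes as they then stand; what a row does not reach is not made up. A row lasts 1/10 s, in which the tool goes at most 50 mm and 8.59 degrees, less where a joint would pass 70% of its speed; a pose out of reach is approached as far as the arm can. A call with a gripper value outside its range is refused whole. The fingers move at their own pace and stop on an object; the grip force is fixed at half the most. Time passes only in rows, so rows that do not move let the fingers close. It gives the time, the measured TCP pose, the force, the opening and the grip force at its end, in the units of the state.
- env.observe(): the state, without advancing time (a new reading comes with each control period).
- eyes.get_image(name): name is "side" or "top"; returns (picture, depth): 480x640x3 uint8, blue, green, red; 480x640 float32, m along the optical axis (not along the pixel's ray), 0 where there is no reading.
- eyes.camera_model(name): a dict with "fov_y" (degrees; the focal length in pixels is half the picture's height over the tangent of half this angle, whatever the lens; pixels are square), "cx", "cy" (the principal point, pixels), "R" (3x3) and "t" (3): a world point X has camera coordinates R X + t. Camera axes: x right, y down, z forward; pixel columns grow to the right and rows downward; lengths in m; the calibration is good to about 2 mm. A picture is of the moment at which its call begins. camera_model takes no time and is no camera call.
- env.close_job(): hands the job in; it is judged then, once.
The state is a dict: "clock": time; "qpos": joint angles; "qvel": joint speeds; "joint_efforts": joint torques, N m; "position": TCP position; "orientation": TCP orientation; "contact_force": force on the tool from outside, world axes, zero at the start; "wrist_torque": the same for the moment, N m; "grip_width": finger opening in m; "gripper_force": force on a finger pad.
Only numpy, scipy, OpenCV 4.12 (cv2) and the standard library are available. Lean on these libraries where they do the work, as an engineer would, in place of code of your own. Each camera call takes 0.05 s, during which the arm holds its last target. There are 200 camera calls.

### The job

Put away the brass seal die that has the ring loop on top: lower it upright, foot first, into the well of the wooden travelling block, without dropping it in. Press it down against the stiff carrier plate in the well until you feel the hard stop, then let go and leave it standing there.

Things in the scene. Friction and masses are not known exactly. Their poses are not given: they have to be found in the camera images.
- die_center (a point): Brass seal die, about 0.35 kg, standing on the table: round foot 38 mm across, 16 mm thick; round stem 26 mm across up to 76 mm; upright ring loop 26 mm wide on top, to 100 mm. This point: on its axis half-way up, 50 mm above its underside; z is up the axis. Grip the stem here or up to 10 mm higher. Nearby, a like die ending in a ball and a dark wooden tamp are not wanted.
- well (a point): Centre of the mouth of the square well in the fixed wooden block (110 mm square, 60 mm high), level with its top; x, y along its sides, z up. The well is 54 mm square. In it a 50 mm square dark iron carrier plate starts 2 to 14 mm below the mouth and goes down to a hard stop, hidden: there its top is 14 to 22 mm below the mouth.
- carrier (a joint): How far the carrier plate is down from its highest position, in m: 0 to 0.004 at the start, 0.012 on the hard stop. It gives with a steady drag of about 7 N and stays where it is left; the die's own weight does not move it. A push of about 15 N means the stop is reached.
Things that resemble listed ones, but are neither listed nor needed, are in the scene too. Leave any orange, purple or turquoise look-alike of the part that bears die_center alone.

How it is judged:
At the end, for the whole second after the job is handed in: The carrier plate is pressed to within 3 mm of its hard stop; the ring-loop die stands on it in the well, its axis within 18 mm of the well's centre and within 10 degrees of upright, its underside at least 9 mm below the block's top; it is at rest and released (value of joint carrier above 0.009 m and horizontal distance between die_center and well below 0.018 m and z of die_center in the frame of well below 0.041 m and angle between die_center's own z axis and vertical below 0.18 rad and linear speed of die below 0.02 m/s); the robot touches nothing.
It fails at once if the die is dropped or thrown into the well (it moves faster than 0.4 m/s with its underside below the block's top) (horizontal distance between die_center and well below 0.03 m and z of die_center in the frame of well below 0.05 m and linear speed of die above 0.4 m/s).
It also fails if it takes over 40 s, if anything falls off the work surface, if the arm or the gripper's body presses on something with over 40 N, if the wrist force passes 120 N, or if a joint passes its speed limit or range.

## Working session

There is one attempt and no reset: what is moved stays moved. The work goes in short steps, Python scripts to look and compute and a shell command to move; the robot and the scene stay as the last step left them, time stands still between calls to the robot, and variables do not carry over. Pictures are saved under pics/ and viewed, at most 10 in all, crops included, and the job is handed in when it is done.

```bash
mkdir -p pics; cat > h.py <<'E'
import numpy as np, cv2
from plant import env, eyes
def snap(name,fn):
    im,d=eyes.get_image(name); cv2.imwrite(f'pics/{fn}.png',im); np.save(f'pics/{fn}.npy',d); return im,d
def world(name,u,v,z):
    """z = depth along optical axis"""
    m=eyes.camera_model(name); f=240/np.tan(np.radians(m['fov_y'])/2)
    return np.array(m['R']).T@(np.array([(u-m['cx'])/f*z,(v-m['cy'])/f*z,z])-np.array(m['t']))
def ray(name,u,v,h):
    """point on pixel ray at world height h"""
    a=world(name,u,v,0.);b=world(name,u,v,1.); return a+(b-a)*(h-a[2])/(b[2]-a[2])
E
python3 - <<'E'
from h import *
for n in('top','side'):
    snap(n,n+'0'); m=eyes.camera_model(n); print(n,{k:np.round(v,3).tolist() for k,v in m.items() if not isinstance(v,str)},[k for k in m])
o=env.observe(); print({k:np.round(v,4).tolist() for k,v in o.items()}, env.tcp_to_grasp)
E
```

```text
top {'fov_y': 45.154, 'cx': 319.058, 'cy': 240.144, 'R': [[0.026, -1.0, 0.003], [-0.994, -0.026, -0.105], [0.105, -0.0, -0.995]], 't': [-0.02, 0.567, 0.881]} ['fov_y', 'cx', 'cy', 'R', 't']
side {'fov_y': 53.136, 'cx': 315.268, 'cy': 234.874, 'R': [[0.979, -0.203, -0.017], [-0.148, -0.653, -0.743], [0.139, 0.73, -0.67]], 't': [-0.537, 0.136, 0.771]} ['fov_y', 'cx', 'cy', 'R', 't']
{'clock': 0.1, 'qpos': [-1.3835, 0.4179, -0.0103, 1.6141, 0.0047, 1.1107, -0.053], 'qvel': [0.0002, -0.0016, -0.0024, -0.0017, 0.0006, -0.0017, -0.0005], 'joint_efforts': [0.0019, -85.2591, 0.6411, -42.6703, -0.0488, 0.0164, 0.0001], 'position': [0.1417, 0.6084, 0.2049], 'orientation': [-0.0, 0.1142, 0.9935, -0.0005], 'contact_force': [-0.1709, -0.6154, -0.2106], 'wrist_torque': [0.0749, -0.0112, 0.0089], 'gripper_force': 0.0, 'grip_width': 0.094} 0.0188
```

View pics/top0.png

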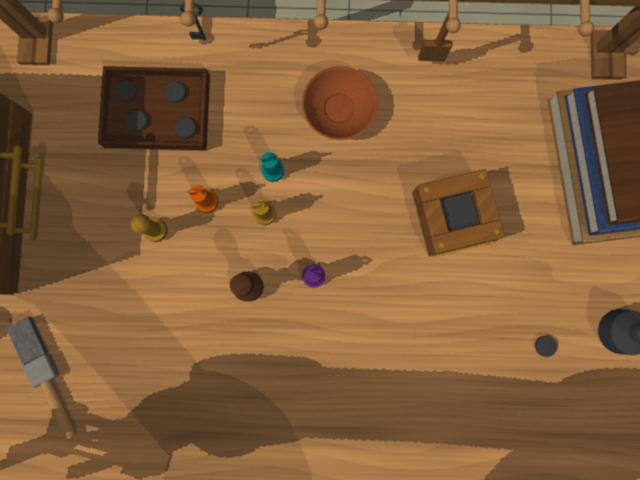

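View pics/side0.png

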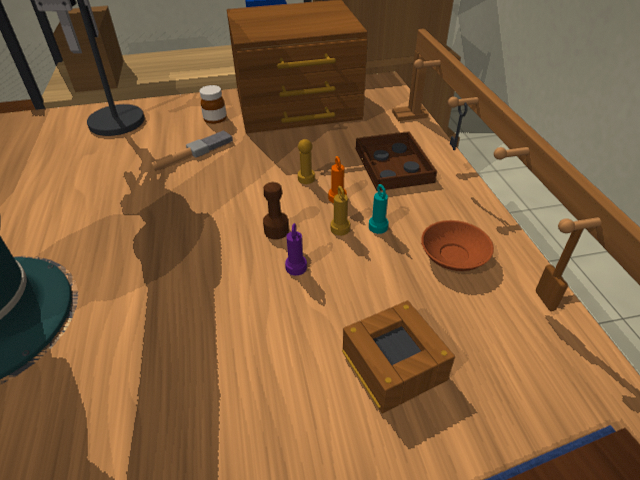

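The top view has the following candidates:
- brass ring-loop die at (263,211) top, (340,213) side
- brass ball die at (150,228) top, (305,160) side
- tamp at (246,286) top
- orange at (203,199), turquoise at (272,167) and purple at (313,275), all top

I choose the brass one with the loop, at (263,211). The block's well is at about (460,211). Next I'll check the choice in a crop and measure.

```bash
python3 - <<'E'
from h import *
t=cv2.imread('pics/top0.png'); s=cv2.imread('pics/side0.png')
a=cv2.resize(t[150:250,180:310],None,fx=3,fy=3,interpolation=2)[:300,:390]
b=cv2.resize(s[170:270,270:400],None,fx=3,fy=3,interpolation=2)
c=cv2.resize(t[160:260,405:510],None,fx=3,fy=3,interpolation=2)
W=np.zeros((600,780,3),np.uint8); W[:300,:390]=a; W[:300,390:]=b; W[300:,:315]=c
c2=cv2.resize(s[295:410,335:460],None,fx=2.6,fy=2.6,interpolation=2); W[300:300+c2.shape[0],390:390+c2.shape[1]]=c2
cv2.imwrite('pics/crop1.png',W)
d=np.load('pics/top0.npy'); v,u=np.mgrid[:480,:640]
def cloud(n,d):
    return np.stack([world(n,uu,vv,d[vv,uu]) for vv in range(480) for uu in range(640)],0).reshape(480,640,3)
P=cloud('top',d); S=cloud('side',np.load('pics/side0.npy')); np.save('pics/P.npy',P); np.save('pics/S.npy',S)
# block top
for nm,Q,sl in(('top',P,np.s_[165:260,408:510]),('side',S,np.s_[295:410,335:460])):
    q=Q[sl].reshape(-1,3); b=q[(q[:,2]>.052)&(q[:,2]<.068)]; print(nm,len(b),b[:,2].mean(),cv2.minAreaRect(b[:,:2].astype(np.float32)))
    i=q[(q[:,2]>.035)&(q[:,2]<.06)]; print(np.histogram(q[:,2],np.arange(.03,.07,.002)))
for nm,Q,sl in(('top',P,np.s_[190:228,245:280]),('side',S,np.s_[180:240,326:354])):
    q=Q[sl].reshape(-1,3)
    for z in np.arange(.01,.11,.01):
        b=q[(q[:,2]>z)&(q[:,2]<z+.01)]
        if len(b): print(nm,round(z,2),len(b),b.min(0).round(3)[:2],b.max(0).round(3)[:2])
E
```

```text
Traceback (most recent call last):
  File "h.py", line 7, in world
    m=eyes.camera_model(name); f=240/np.tan(np.radians(m['fov_y'])/2)
ValueError: time passes only in moves, steps and waits
```

View pics/crop1.png

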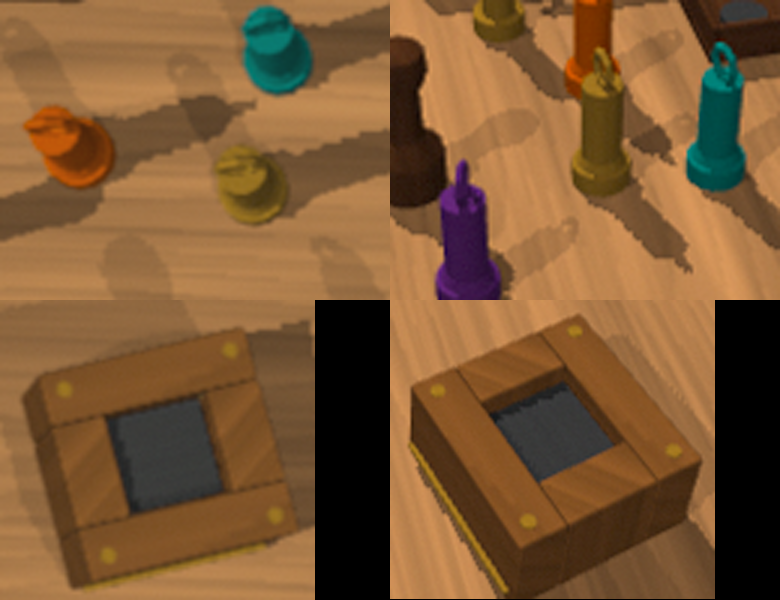

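The crop confirms it: the brass die at top (263,211) and side (341,213) ends in a ring loop. The well is at about top (460,211), and the plate is slightly below its mouth. I'll vectorise the point cloud, because calling the camera model once per pixel failed.

```bash
cat >> h.py <<'E'
def cloud(name,d):
    m=eyes.camera_model(name); f=240/np.tan(np.radians(m['fov_y'])/2); v,u=np.mgrid[:480,:640]
    return (np.stack([(u-m['cx'])/f*d,(v-m['cy'])/f*d,d],-1)-np.array(m['t']))@np.array(m['R'])
E
python3 - <<'E'
from h import *
P=cloud('top',np.load('pics/top0.npy')); S=cloud('side',np.load('pics/side0.npy'))
for nm,Q,sl in(('top',P,np.s_[165:260,408:510]),('side',S,np.s_[295:410,335:460])):
    q=Q[sl].reshape(-1,3); b=q[(q[:,2]>.055)&(q[:,2]<.068)]; print(nm,len(b),np.median(b[:,2]),cv2.minAreaRect(b[:,:2].astype(np.float32)))
    print(np.histogram(q[:,2],np.arange(.03,.07,.002))[0])
t=cv2.imread('pics/top0.png')
for nm,Q,sl in(('top',P,np.s_[190:228,245:280]),('side',S,np.s_[180:240,326:354])):
    q=Q[sl].reshape(-1,3)
    for z in np.arange(.006,.11,.01):
        b=q[(q[:,2]>z)&(q[:,2]<z+.01)]
        if len(b): print(nm,round(z,3),len(b),b.min(0).round(3)[:2],b.max(0).round(3)[:2])
# well corners by hand from the top crop (x/3+405, (y-300)/3+160)
for u,v in((440.3,199),(473.2,193.5),(479.5,223.5),(448.8,231)): print(ray('top',u,v,.06).round(4))
# outer corners
for u,v in((417,193),(486,169.5),(503,237),(431.5,255)): print(ray('top',u,v,.06).round(4))
# side well corners (x-390)/2.6+335,(y-300)/2.6+295
for u,v in((372,334.5),(403,325),(425,349),(394,364.5)): print('s',ray('side',u,v,.06).round(4))
print('die foot', ray('side',341,225,.016), ray('top',263.5,211.5,.016))
for n,sl,Q in(('orange',np.s_[180:215,185:222],P),('turq',np.s_[148:185,255:288],P)):
    q=Q[sl].reshape(-1,3); b=q[q[:,2]>.01]; print(n,b.min(0),b.max(0))
E
```

```text
top 3888 0.06056356170180733 ((0.6152392029762268, -0.2218230813741684), (0.11029525101184845, 0.1106853261590004), 14.89726448059082)
[  23   14   30   25   27   35   34   41  107  327  507  224   78  209
 1172 1787  642   43    3    0]
side 4609 0.06233121926909547 ((0.6169308423995972, -0.22308284044265747), (0.11084248870611191, 0.111410953104496), 14.740154266357422)
[  80  103   86   72   97   86   85   90   88  134  414  796  220  152
  173 1357 2577  258    1    0]
top 0.006 60 [0.592 0.066] [0.625 0.102]
top 0.016 124 [0.592 0.067] [0.628 0.102]
top 0.026 16 [0.599 0.072] [0.615 0.088]
top 0.036 21 [0.599 0.072] [0.616 0.092]
top 0.046 16 [0.599 0.072] [0.613 0.09 ]
top 0.056 16 [0.598 0.072] [0.616 0.091]
top 0.066 74 [0.599 0.072] [0.623 0.096]
top 0.076 112 [0.599 0.073] [0.624 0.095]
top 0.086 20 [0.608 0.072] [0.615 0.097]
top 0.096 36 [0.608 0.076] [0.614 0.093]
side 0.006 101 [0.595 0.051] [0.648 0.182]
side 0.016 184 [0.596 0.064] [0.649 0.189]
side 0.026 88 [0.601 0.069] [0.642 0.183]
side 0.036 97 [0.601 0.07 ] [0.641 0.182]
side 0.046 111 [0.601 0.07 ] [0.641 0.182]
side 0.056 62 [0.601 0.069] [0.627 0.169]
side 0.066 60 [0.601 0.07 ] [0.624 0.085]
side 0.076 104 [0.601 0.07 ] [0.625 0.096]
side 0.086 25 [0.61  0.071] [0.618 0.094]
side 0.096 24 [0.61  0.075] [0.617 0.091]
[ 0.6326 -0.1899  0.06  ]
[ 0.6425 -0.2406  0.06  ]
[ 0.5961 -0.2501  0.06  ]
[ 0.5834 -0.2031  0.06  ]
[ 0.641 -0.154  0.06 ]
[ 0.6807 -0.2605  0.06  ]
[ 0.5763 -0.2859  0.06  ]
[ 0.5459 -0.1768  0.06  ]
s [ 0.5874 -0.2036  0.06  ]
s [ 0.6346 -0.1974  0.06  ]
s [ 0.65   -0.2416  0.06  ]
s [ 0.6017 -0.2555  0.06  ]
die foot [0.61463191 0.07967017 0.016     ] [0.61285489 0.08545451 0.016     ]
orange [ 0.472045   -0.00495048  0.01056177] [0.64703189 0.19626051 0.93568866]
turq [ 0.472045   -0.00495048  0.01082416] [0.69826987 0.09233935 0.93568866]
```

```bash
python3 -m handwheel '{"dp":[[-0.02,-0.014,0],[-0.039,-0.027,0],[-0.039,-0.027,0],[-0.039,-0.027,0],[-0.039,-0.027,0],[-0.039,-0.027,0]],"roll":[0,0,0,0,0,0],"hand":[-0.5,-0.5,-0.5,-0.5,-0.5,-0.5]}'
python3 - <<'E'
from h import *
P=cloud('top',np.load('pics/top0.npy')); S=cloud('side',np.load('pics/side0.npy'))
for u,v in((10,250),(10,320),(60,280),(10,350),(110,120),(90,30),(300,20),(240,20)): print((u,v),S[v,u].round(3))
for n,sl in(('orange',np.s_[180:215,187:219]),('turq',np.s_[148:183,257:286])):
    q=P[sl].reshape(-1,3); b=q[(q[:,2]>.012)&(q[:,2]<.11)]; print(n,b.min(0).round(3),b.max(0).round(3))
E
```

```text
clock: 0.7
position: [0.3182, 0.4131, 0.2054]
orientation: [-0.0, 0.114, 0.993, -0.0]
contact_force: [1.2, 1.0, 1.4]
grip_width: 0.0706
gripper_force: 0.0
(10, 250) [0.005 0.163 0.002]
(10, 320) [ 0.073 -0.049  0.041]
(60, 280) [0.117 0.049 0.014]
(10, 350) [ 0.071 -0.085  0.016]
(110, 120) [0.142 0.6   0.019]
(90, 30) [0.157 0.629 0.23 ]
(300, 20) [0.639 0.596 0.222]
(240, 20) [0.498 0.629 0.224]
orange [0.609 0.161 0.012] [0.647 0.196 0.102]
turq [0.664 0.055 0.012] [0.698 0.092 0.102]
```

```bash
python3 -m handwheel '{"dp":[[-0.036,-0.0254,0],[-0.036,-0.0254,0],[-0.036,-0.0254,0],[-0.036,-0.0254,0],[-0.036,-0.0254,0],[-0.036,-0.0254,0],[-0.036,-0.0254,0],[-0.036,-0.0254,0],[-0.036,-0.0254,0],[-0.037,-0.0254,0],[0,0,0],[0,0,0]],"roll":[0,0,0,0,0,0,0,0,0,0,0.145,0.145],"hand":[-0.5,-0.5,-0.5,-0.5,-0.5,-0.5,-0.5,-0.5,-0.5,-0.5,-0.5,-0.5]}'
python3 -m handwheel '{"dp":[[0,0,0],[0,0,0],[0,0,0]],"roll":[0.145,0.145,0],"hand":[-0.5,-0.5,-0.5]}'
cat >> h.py <<'E'
from scipy.spatial.transform import Rotation as Ro
def totool(tgt):
    o=env.observe(); w,x,y,z=o['orientation']; R=Ro.from_quat([x,y,z,w]).as_matrix()
    print('t',o['clock'],'pos',np.round(o['position'],4),'axes x',R[:,0].round(3),'y',R[:,1].round(3),'dp',(R.T@(np.array(tgt)-o['position'])).round(4),'w',o['grip_width'],'F',np.round(o['contact_force'],1))
E
python3 -c "
from h import *
totool([.612,.084,.036])"
```

```text
clock: 1.9
position: [0.6117, 0.0838, 0.2049]
orientation: [-0.0, 0.26, 0.966, -0.0]
contact_force: [0.2, 1.0, -0.3]
grip_width: 0.0704
gripper_force: 0.0
clock: 2.2
position: [0.6111, 0.0856, 0.2051]
orientation: [-0.0, 0.395, 0.919, -0.0]
contact_force: [0.1, 0.1, -0.3]
grip_width: 0.0703
gripper_force: 0.0
t 2.2 pos [0.6111 0.0856 0.2051] axes x [-0.688  0.725  0.   ] y [ 0.725  0.688 -0.001] dp [-0.0018 -0.0004  0.1691] w 0.07028007241734763 F [ 0.1  0.1 -0.3]
```

```bash
python3 -m handwheel '{"dp":[[-0.001,0,0.02],[0,0,0.035],[0,0,0.035],[0,0,0.035],[0,0,0.03],[0,0,0.013],[0,0,0]],"roll":[0,0,0,0,0,0,0],"hand":[-0.5,-0.5,-0.5,-0.5,-0.5,-0.5,-0.5]}'
python3 -m handwheel '{"dp":[[0,0,0],[0,0,0],[0,0,0],[0,0,0],[0,0,0],[0,0,0],[0,0,0],[0,0,0]],"roll":[0,0,0,0,0,0,0,0],"hand":[1,1,1,1,1,1,1,1]}'
python3 -c "
from h import *
totool([.616,-.222,.205])"
```

```text
clock: 2.9
position: [0.6112, 0.0847, 0.0362]
orientation: [-0.001, 0.392, 0.92, -0.001]
contact_force: [-0.1, -0.5, 0.2]
grip_width: 0.0708
gripper_force: 0.0
clock: 3.7
position: [0.6122, 0.0849, 0.0376]
orientation: [0.0, 0.393, 0.919, 0.0]
contact_force: [-0.4, 1.4, 3.9]
grip_width: 0.0256
gripper_force: 30.0
t 3.7 pos [0.6122 0.0849 0.0376] axes x [-0.69   0.723 -0.   ] y [0.723 0.69  0.   ] dp [-0.2247 -0.2091 -0.1674] w 0.02559725079628408 F [-0.4  1.4  3.9]
```

```bash
python3 -m handwheel '{"dp":[[0,0,-0.01],[0,0,-0.025],[0,0,-0.03],[0,0,-0.03],[0,0,-0.025],[0,0,-0.01],[-0.01,-0.0093,0],[-0.02,-0.0186,0],[-0.025,-0.0233,0],[-0.025,-0.0233,0],[-0.025,-0.0233,0],[-0.025,-0.0233,0]],"roll":[0,0,0,0,0,0,0,0,0,0,0,0],"hand":[1,1,1,1,1,1,1,1,1,1,1,1]}'
python3 -m handwheel '{"dp":[[-0.025,-0.0233,0],[-0.025,-0.0233,0],[-0.025,-0.0233,0],[-0.012,-0.011,0],[-0.007,-0.0064,0],[0,0,0],[0,0,0]],"roll":[0,0,0,0,0,0,0],"hand":[1,1,1,1,1,1,1]}'
python3 - <<'E'
from h import *
totool([.616,-.222,.116])
t,d=snap('top','top1'); s,e=snap('side','side1')
W=np.zeros((560,800,3),np.uint8)
W[:,:400]=cv2.resize(t[120:260,400:500],(400,560)); W[:,400:]=cv2.resize(s[220:400,330:458],(400,560)); cv2.imwrite('pics/crop2.png',W)
E
```

```text
clock: 4.9
position: [0.6129, -0.0952, 0.1659]
orientation: [-0.001, 0.394, 0.919, -0.001]
contact_force: [0.7, -0.2, -3.7]
grip_width: 0.0255
gripper_force: 30.0
clock: 5.6
position: [0.616, -0.2198, 0.167]
orientation: [-0.0, 0.393, 0.92, 0.0]
contact_force: [0.1, -0.3, -4.1]
grip_width: 0.0254
gripper_force: 30.0
t 5.6 pos [ 0.616  -0.2198  0.167 ] axes x [-0.691  0.723  0.001] y [0.723 0.691 0.   ] dp [-0.0017 -0.0015  0.051 ] w 0.0253558453875547 F [ 0.1 -0.3 -4.1]
```

View pics/crop2.png

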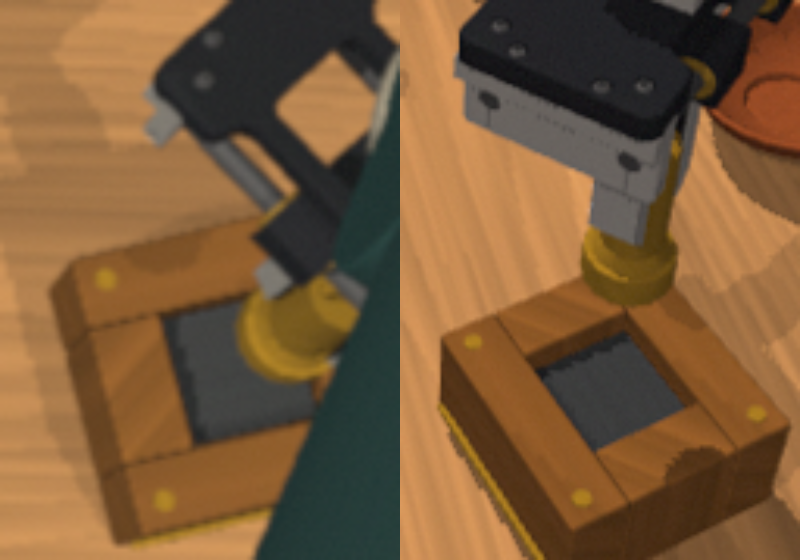

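The die hangs upright in the grip, with its foot over the well: side crop foot at (628,285), plate at (615,390). Next I'll centre it and descend slowly.

```bash
python3 -m handwheel '{"dp":[[-0.0017,-0.0015,0.008],[0,0,0.015],[0,0,0.015],[0,0,0.015],[0,0,0.01],[0,0,0.003],[0,0,0],[0,0,0]],"roll":[0,0,0,0,0,0,0,0],"hand":[1,1,1,1,1,1,1,1]}'
python3 - <<'E'
from h import *
totool([.616,-.2225,.095])
s,e=snap('side','side2'); cv2.imwrite('pics/crop3.png',cv2.resize(s[280:410,330:460],(600,600)))
E
```

```text
clock: 6.5
position: [0.6163, -0.2236, 0.102]
orientation: [0.0, 0.393, 0.919, -0.0]
contact_force: [0.1, 0.2, -2.8]
grip_width: 0.0252
gripper_force: 30.0
t 6.5 pos [ 0.6163 -0.2236  0.102 ] axes x [-0.69   0.724 -0.001] y [0.724 0.69  0.   ] dp [0.001  0.0005 0.007 ] w 0.02517293881468669 F [ 0.1  0.2 -2.8]
```

View pics/crop3.png

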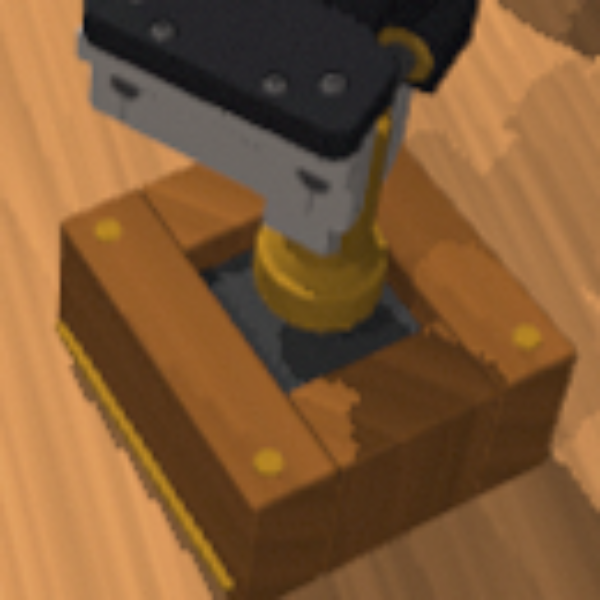

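The foot (crop (320,290)) is over the well with a margin on each side. I'll go down in small steps and watch the force.

```bash
python3 -m handwheel '{"dp":[[0,0,0.003],[0,0,0.003],[0,0,0.002],[0,0,0.002],[0,0,0]],"roll":[0,0,0,0,0],"hand":[1,1,1,1,1]}'
python3 -m handwheel '{"dp":[[0,0,0.001],[0,0,0.001],[0,0,0.001],[0,0,0]],"roll":[0,0,0,0],"hand":[1,1,1,1]}'
```

```text
clock: 7.05
position: [0.6159, -0.2233, 0.0912]
orientation: [-0.0, 0.393, 0.919, -0.0]
contact_force: [0.5, -0.4, -3.7]
grip_width: 0.0257
gripper_force: 30.0
clock: 7.45
position: [0.6159, -0.2234, 0.0884]
orientation: [-0.0, 0.393, 0.919, -0.0]
contact_force: [0.1, -0.2, -4.2]
grip_width: 0.0253
gripper_force: 30.0
```

```bash
for i in 1; do python3 -m handwheel '{"dp":[[0,0,0.001],[0,0,0.001],[0,0,0.001],[0,0,0]],"roll":[0,0,0,0],"hand":[1,1,1,1]}'; done
python3 -m handwheel '{"dp":[[0,0,0.001],[0,0,0.001],[0,0,0]],"roll":[0,0,0],"hand":[1,1,1]}'
```

```text
clock: 7.85
position: [0.6161, -0.2235, 0.0856]
orientation: [0.0, 0.393, 0.919, -0.0]
contact_force: [-0.3, -0.0, 1.6]
grip_width: 0.0251
gripper_force: 30.0
clock: 8.15
position: [0.6161, -0.2234, 0.0834]
orientation: [0.0, 0.393, 0.919, -0.0]
contact_force: [0.3, 0.2, 1.0]
grip_width: 0.0255
gripper_force: 30.0
```

```bash
python3 -m handwheel '{"dp":[[0,0,0.001],[0,0,0.001],[0,0,0]],"roll":[0,0,0],"hand":[1,1,1]}'
python3 -m handwheel '{"dp":[[0,0,0.001],[0,0,0.001],[0,0,0]],"roll":[0,0,0],"hand":[1,1,1]}'
python3 -m handwheel '{"dp":[[0,0,0.001],[0,0,0]],"roll":[0,0],"hand":[1,1]}'
```

```text
clock: 8.45
position: [0.616, -0.2234, 0.0813]
orientation: [0.0, 0.393, 0.919, -0.0]
contact_force: [0.9, -0.3, -0.1]
grip_width: 0.0253
gripper_force: 30.0
clock: 8.75
position: [0.616, -0.2234, 0.0794]
orientation: [0.0, 0.393, 0.919, -0.0]
contact_force: [0.2, -0.5, -0.1]
grip_width: 0.0253
gripper_force: 30.0
clock: 8.95
position: [0.616, -0.2234, 0.0784]
orientation: [0.0, 0.393, 0.919, -0.0]
contact_force: [1.3, -0.6, 0.0]
grip_width: 0.0255
gripper_force: 30.0
```

```bash
python3 -m handwheel '{"dp":[[0,0,0.001],[0,0,0.001]],"roll":[0,0],"hand":[1,1]}'
python3 -m handwheel '{"dp":[[0,0,0.001]],"roll":[0],"hand":[1]}'
python3 -m handwheel '{"dp":[[0,0,0.001]],"roll":[0],"hand":[1]}'
```

```text
clock: 9.15
position: [0.6164, -0.2237, 0.0776]
orientation: [0.001, 0.393, 0.919, 0.0]
contact_force: [-7.1, 1.8, 28.0]
grip_width: 0.0255
gripper_force: 30.0
clock: 9.25
position: [0.6167, -0.2238, 0.0774]
orientation: [0.001, 0.394, 0.919, 0.0]
contact_force: [-7.6, 3.4, 34.0]
grip_width: 0.0257
gripper_force: 30.0
clock: 9.35
position: [0.6171, -0.2242, 0.0771]
orientation: [0.002, 0.394, 0.919, 0.0]
contact_force: [-8.0, 2.1, 35.4]
grip_width: 0.0259
gripper_force: 30.0
```

That's the hard stop: 28–35 N, after about 9 mm of plate travel. I'll ease off, look, then release.

```bash
python3 -m handwheel '{"dp":[[0,0,-0.001],[0,0,-0.001],[0,0,-0.0005],[0,0,0]],"roll":[0,0,0,0],"hand":[1,1,1,1]}'
python3 - <<'E'
from h import *
totool([.616,-.2225,.095])
s,e=snap('side','side3'); cv2.imwrite('pics/crop4.png',cv2.resize(s[280:410,330:460],(600,600)))
E
```

```text
clock: 9.75
position: [0.6164, -0.2237, 0.0774]
orientation: [0.001, 0.394, 0.919, -0.0]
contact_force: [2.3, -2.7, 6.7]
grip_width: 0.0253
gripper_force: 30.0
t 9.75 pos [ 0.6164 -0.2237  0.0774] axes x [-0.69   0.724 -0.001] y [0.724 0.69  0.   ] dp [ 0.0012  0.0005 -0.0176] w 0.025279514857994838 F [ 2.3 -2.7  6.7]
```

View pics/crop4.png

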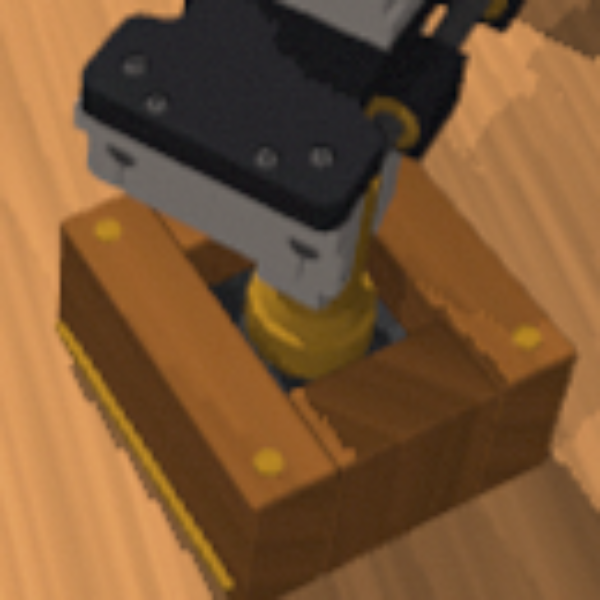

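The foot stands in the well at crop (310,330), upright and near the centre. I'll release and retreat straight up.

```bash
python3 -m handwheel '{"dp":[[0,0,0],[0,0,0],[0,0,0],[0,0,0],[0,0,0],[0,0,0],[0,0,0]],"roll":[0,0,0,0,0,0,0],"hand":[0.4,0.2,0,-0.2,-0.4,-0.5,-0.5]}'
python3 -m handwheel '{"dp":[[0,0,-0.01],[0,0,-0.02],[0,0,-0.03],[0,0,-0.03],[0,0,-0.03],[0,0,-0.02],[-0.02,0.02,0],[-0.03,0.03,0],[-0.03,0.03,0],[-0.03,0.03,0],[-0.03,0.03,0],[0,0,0]],"roll":[0,0,0,0,0,0,0,0,0,0,0,0],"hand":[-0.5,-0.5,-0.5,-0.5,-0.5,-0.5,-0.5,-0.5,-0.5,-0.5,-0.5,-0.5]}'
python3 - <<'E'
from h import *
totool([.616,-.2225,.095])
s,e=snap('side','side4'); t,d=snap('top','top4'); W=np.zeros((480,800,3),np.uint8)
W[:,:400]=cv2.resize(t[140:260,400:500],(400,480)); W[:,400:]=cv2.resize(s[270:414,335:455],(400,480)); cv2.imwrite('pics/crop5.png',W)
for nm,Q,sl in(('top',cloud('top',d),np.s_[150:235,430:490]),('side',cloud('side',e),np.s_[270:380,360:430])):
    q=Q[sl].reshape(-1,3)
    for lo,hi in((.035,.05),(.072,.09),(.09,.11),(.11,.125),(.125,.16)):
        b=q[(q[:,2]>lo)&(q[:,2]<hi)]
        if len(b): print(nm,lo,len(b),b.min(0).round(3),b.max(0).round(3))
E
```

```text
clock: 10.5
position: [0.616, -0.2234, 0.077]
orientation: [-0.0, 0.393, 0.919, -0.0]
contact_force: [0.8, -0.4, 0.2]
grip_width: 0.0699
gripper_force: 0.0
clock: 11.7
position: [0.8148, -0.2268, 0.2144]
orientation: [-0.001, 0.392, 0.92, -0.0]
contact_force: [-0.4, 0.3, -1.4]
grip_width: 0.0709
gripper_force: 0.0
t 11.7 pos [ 0.8148 -0.2268  0.2144] axes x [-0.692  0.722  0.001] y [ 0.722  0.692 -0.001] dp [ 0.1406 -0.1403  0.1197] w 0.07090533159052556 F [-0.4  0.3 -1.4]
side 0.035 485 [ 0.563 -0.276  0.035] [ 0.649 -0.195  0.05 ]
side 0.072 165 [ 0.604 -0.238  0.072] [ 0.629 -0.221  0.09 ]
side 0.09 191 [ 0.604 -0.237  0.09 ] [ 0.629 -0.221  0.11 ]
side 0.11 281 [ 0.605 -0.239  0.11 ] [ 0.63  -0.211  0.125]
side 0.125 105 [ 0.614 -0.238  0.125] [ 0.62  -0.214  0.143]
```

View pics/crop5.png

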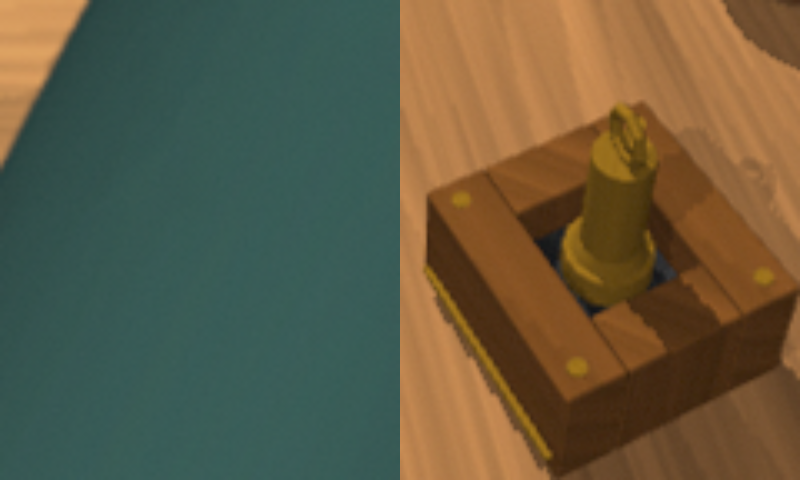

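The die stands upright in the well (side crop (615,220)), with its axis about 3 mm from centre and its loop top at about 0.142 m, so the underside is about 18 mm below the mouth. The gripper is clear.

```bash
python3 -c "
from plant import env
print(env.close_job())"
```

```text
the job is handed in; nothing more can be done
None
```

The ring-loop die stands released and upright in the well, about 3 mm off centre, pressed onto the carrier plate until the hard stop was felt (about 30 N); the job was handed in at about 12 s, and the hand-in returned no verdict.

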